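Dock the hand terminal

TASK

Slide the hand terminal along the bench into the slot of the charging dock until its front (keypad) end is fully home against the stop, pushing it gently, and only then swing the dock's wire bail all the way down behind it. Leave the other things on the bench where they are.

Things in the scene. Friction and masses are not known exactly. Their poses are not given: they have to be found in the camera images.
- terminal: The slab: a black rugged hand terminal lying flat, face up, 171 long (own x) x 76 wide (own y) x 26 mm high, 0.3 kg. Origin at the centre of its underside; its ends lie at own x = -87 mm (the front end with the yellow keys, which goes into the slot first and faces the dock at the start) and x = +84 mm (tail).
- terminal_tip (a point): Middle of the terminal's front end face, 13 mm above its underside.
- terminal_tail (a point): Middle of the terminal's tail end face, 13 mm above its underside; push here.
- dock: Grey charging dock screwed to the bench (fixed), 170 mm long (own x), 103 mm wide over its walls, 36 mm high (46 over the electronics at its closed far end). Origin at the centre of its underside on the bench. Its slot runs along own x, open to the bench below: mouth at x = -85 mm (facing own -x), end stop at x = +65 mm, so 150 mm deep and 83 mm wide between 10 mm walls.
- dock_mouth (a point): Middle of the slot's mouth, 13 mm above the bench. Short black cheeks flare out to 16 mm in front of it. Two lips cover the slot's sides, underside 31.5 mm above the bench, with a 51 mm gap between them. With the terminal home, its last 21 mm stick out of the mouth.
- dock_stop (a point): Middle of the end stop's face in the slot, 13 mm above the bench; the terminal's front end must come to rest against it.
- bail (a joint): Angle (rad) of the dock's U-shaped wire bail: 0 = fully down, level, its crossbar across the slot behind the terminal's tail; 1.57 = straight up; up to 2.2 = leaning back over the dock. It turns about an axis along the dock's own y through dock x = -60, z = 22 mm and stays where it is left (stiff hinge, about 1.5 N at the bar). It starts up.
- bail_bar (a point): Centre of the bail's crossbar, a 12 mm thick black rubber sleeve 84 mm long along the dock's own y, 58 mm from the bail's axis; the wire legs lie at dock y = +-59.5 mm. When down it lies at dock x = -118, z = 22 mm.
- small_carton: Bystander: small closed carton, 87x112x51 mm; origin under its centre. Leave alone.
- orange_tape: Bystander: orange tape roll lying flat, 70 mm diameter, 26 mm high; origin under its centre. Leave alone.

How it is judged (in metres and radians):
On the way:
1. the terminal is fully home in the slot while the bail is still up (x of terminal_tip in the frame of dock above 0.061 m and y of terminal_tip in the frame of dock between -0.008 and 0.008 m and z of terminal in the frame of dock below 0.006 m and angle between the x axis of terminal and the x axis of dock, either way round below 0.08 rad and value of joint bail above 0.8 rad), for 0.2 s.
At the end, for the whole second after the job is handed in: The terminal lies in the slot with its front end within 5 mm of the stop, within 8 mm of the slot's middle and 0.08 rad of its direction, flat on the bench and at rest; the bail is down (joint below 0.10 rad) (x of terminal_tip in the frame of dock above 0.06 m and y of terminal_tip in the frame of dock between -0.008 and 0.008 m and z of terminal in the frame of dock below 0.006 m and angle between the x axis of terminal and the x axis of dock, either way round below 0.08 rad and linear speed of terminal below 0.01 m/s and value of joint bail below 0.1 rad); the robot touches nothing.
It fails at once if the terminal is pushed or squeezed by the fingers with more than 25 N (contact force between the fingers and terminal above 25 N).
It fails at once if a bystander is moved by more than 20 mm (distance of any of small_carton, orange_tape from where it was at the start of the episode above 0.02 m).
It also fails if it takes over 69 s, if anything falls off the work surface, if the arm or the gripper's body presses on something with over 40 N, if the wrist force passes 120 N, or if a joint passes its speed limit or range.

ROBOT

A 6-joint arm with a two-finger parallel gripper is mounted at the origin on a cart in front of the work surface, level with it; the furniture and walls round the work are solid. World frame = base frame: x ahead of the robot, y to its left, z up, the work surface at z = 0. Lengths are in mm, angles in rad, forces in N, time in s.
With the tool pointing down it reaches from about 350 to 775 mm from the base axis. Payload 7.3 kg.
Tool frame: the origin (TCP) lies at the very end of the fingers, on their centre line; the grasp point (between the pads) lies 19 mm behind it; z points along the fingers, y is the line along which they close (so a half turn about z gives the same grasp; the last joint's range is limited). The gripper opens to 92 mm and grips with 3 to 60 N. Pads are 19 mm wide; open, the fingers measure 130 mm over their backs; the gripper's body (75 mm by 190 mm) begins 47 mm behind the grasp point.
Start: joints at [0.977, 0.342, 1.524, -0, 1.275, -0.146], TCP at [227.305, 473.262, 226.741] pointing down, gripper open.
Joint ranges: [-2.53, 2.53], [-0.77, 2.02], [0.04, 2.7], [-1, 4.14], [0.28, 2.66], [-3.11, 3.11]. Speed limits (rad/s): [2.57, 2.57, 3.14, 3.14, 3.14, 3.14].

INTERFACE

Orientations are given as [roll, pitch, yaw] about the fixed x, y, z axes, in that order (R = Rz(yaw) Ry(pitch) Rx(roll)).
In Python, from plant import get_obs, optics, ticket, finder gives the robot as it stands.
- The arm moves only by the tool send_rows, never from a script. Its arguments are lists of equal length, an entry for each row: "offset": the shift along the tool's x, y, z scaled (see below), a list of three; "delta_rot": the turn, a rotation vector about the tool's x, y, z scaled (see below), a list of three. In form: {"offset": [[dx, dy, dz], ...], "delta_rot": [[rx, ry, rz], ...]}. A call has 1 to 8 rows; each row is the pose to reach, as a shift and turn from the pose commanded when the call began, along the tool's axes at that moment, turning the shorter way round; what a row does not reach only later rows make up. The controller multiplies each number of a shift by 120 mm and each number of a turn by 360 degrees. A row lasts 1/8 s, in which the tool goes at most 62.5 mm and 10.7 degrees, less where a joint would pass 70% of its speed; a pose out of reach is approached as far as the arm can. A call with a number of a shift or a turn outside -1 to 1 is refused whole. A call with a gripper value outside its range is refused whole. "grip" is the opening, from 0 (shut) to 1 (fully open), set as the call begins (left out, the last holds). The fingers move at their own pace and stop on an object; the grip force is fixed at half the most. Time passes only in rows, so rows that repeat a pose let the fingers close. It gives the time, the measured TCP pose, the force, the opening and the grip force at its end, in the units of the state.
- get_obs(): the state, without advancing time (a new reading comes with each control period).
- optics.capture(name): name is "scene" or "top" or "wrist"; returns the picture (384x512x3 uint8, red, green, blue); there is no depth.
- optics.get_calibration(name): a dict with "fx", "fy", "cx", "cy" (pixels), "world_from_camera" (4x4, takes a point from camera to world coordinates). Camera axes: x right, y down, z forward; pixel columns grow to the right and rows downward; lengths in mm; the calibration is good to about 2 mm. A picture is of the moment at which its call begins: read the wrist's pose just before it. get_calibration takes no time and is no camera call; for the wrist camera it gives the pose at the moment of the call.
- ticket.close_job(): hands the job in; it is judged then, once.
Trained networks look in the newest picture that a camera, given by its name, has taken for a name from the list of things; names that differ only in an ending like _2 or _b are one class to them, and where a whole thing is asked for, a point or a joint stands for the part that bears it (a point fixed in the world has none). Each returns a list of dicts, best first, with "confidence" (0 to 1); they miss things now and then, are a little off and sometimes report something else, mostly with a low value. They report only what shows in the picture. A call takes as long as a camera call.
- finder.boxes_of(target, camera): "box" ([left, top, right, bottom] in pixels, round what is visible of it).
- finder.silhouettes(target, camera): "region" (384x512 bool, what is visible of it) and "box" ([left, top, right, bottom] in pixels, round what is visible of it).
- finder.pinpoint(target, camera): "uv" ([column, row] in pixels: a listed point, or the origin of a listed thing).
The state is a dict: "time": time; "joint_positions": joint angles; "dq": joint speeds; "tau": joint torques, N m; "tool_pos": TCP position; "tcp_rot": TCP orientation; "contact_force": force on the tool from outside, world axes, zero at the start; "moment": the same for the moment, N m; "grip_width": finger opening in mm; "finger_force": force on a finger pad.
Only numpy, scipy, OpenCV 4.12 (cv2) and the standard library are available. Lean on these libraries where they do the work, as an engineer would, in place of code of your own. Each camera call takes 0.05 s, during which the arm holds its last target. There are 200 camera calls.

## Working session

There is one attempt and no reset: what is moved stays moved. The work goes in short steps, Python scripts to look and compute and a tool call to move; the robot and the scene stay as the last step left them, time stands still between calls to the robot, and variables do not carry over. Pictures are saved under pics/ and viewed, at most 10 in all, crops included, and the job is handed in when it is done.

Besides the shell and the picture viewer there is one more tool, called after "Call:" by a JSON object that holds its "name" and its "arguments", one argument or row to a line. send_rows: Moves the arm, as the interface text tells. Its arguments: {"type":"object","properties":{"offset":{"type":"array"},"delta_rot":{"type":"array"},"grip":{"type":"number"}},"required":["offset","delta_rot"]}

```bash
ls; mkdir -p pics; cat > h.py <<'E'
import numpy as np, cv2
from scipy.spatial.transform import Rotation as Ro
from plant import get_obs, optics, ticket, finder
def ray(cam,uv,cal=None):
    c=cal or optics.get_calibration(cam); T=np.array(c["world_from_camera"])
    d=T[:3,:3]@np.array([(uv[0]-c["cx"])/c["fx"],(uv[1]-c["cy"])/c["fy"],1]); return T[:3,3],d/np.linalg.norm(d)
def atz(cam,uv,z,cal=None):
    o,d=ray(cam,uv,cal); return o+d*(z-o[2])/d[2]
def tri(rs):
    A=sum(np.eye(3)-np.outer(d,d) for o,d in rs); b=sum((np.eye(3)-np.outer(d,d))@o for o,d in rs)
    p=np.linalg.solve(A,b); return p,max(np.linalg.norm((np.eye(3)-np.outer(d,d))@(p-o)) for o,d in rs)
E
python3 - <<'E'
from h import *
np.set_printoptions(precision=1,suppress=True)
im=[]
pts=["terminal","terminal_tip","terminal_tail","dock","dock_mouth","dock_stop","bail_bar","small_carton","orange_tape"]
zs=dict(terminal_tip=13,terminal_tail=13,dock_mouth=13,dock_stop=13,bail_bar=80)
R={}
for c in("top","scene"):
    a=optics.capture(c); cv2.imwrite(f"pics/{c}0.png",a[:,:,::-1])
    for p in pts:
        r=finder.pinpoint(p,c)
        for q in r[:2]: print(c,p,np.array(q["uv"]),round(q["confidence"],2),atz(c,q["uv"],zs.get(p,0)))
        if r:R.setdefault(p,[]).append(ray(c,r[0]["uv"]))
for p in R:
    if len(R[p])>1: print(p,*tri(R[p]))
s=get_obs(); print(s["time"],s["tool_pos"],s["tcp_rot"],s["grip_width"])
for c in("top","scene"):print(np.array(optics.get_calibration(c)["world_from_camera"])[:3])
E
```

```text
pics
top terminal [263.3 211.3] 0.7 [505.   68.5   0. ]
top terminal [154.  195.2] 0.32 [565.1 370.3   0. ]
top terminal_tip [233.7 218.6] 0.97 [486.7 149.6  13. ]
top terminal_tip [158.4 196.2] 0.58 [558.7 354.1  13. ]
top terminal_tail [294.  199.4] 0.62 [531.7 -16.9  13. ]
top dock [182.1 199.6] 0.7 [548.8 292.1   0. ]
top dock_mouth [216.8 197.8] 0.93 [546.5 194.1  13. ]
top dock_stop [156.2 193.7] 0.88 [566.1 360.2  13. ]
top bail_bar [193.6 191.6] 0.75 [551.1 244.3  80. ]
top small_carton [347.4 135.3] 0.95 [ 715.3 -184.6    0. ]
top orange_tape [215.7 276. ] 0.64 [337.4 202.9   0. ]
scene terminal [241.5 209. ] 0.88 [501.9  62.    0. ]
scene terminal_tip [216.6 187.6] 0.66 [481.  156.2  13. ]
scene terminal_tail [263.7 220.5] 0.97 [518.6 -14.9  13. ]
scene terminal_tail [240.5 208.8] 0.28 [492.8  49.7  13. ]
scene dock [221.3 158.1] 0.98 [563.2 296.4   0. ]
scene dock_mouth [234.2 171.8] 0.68 [553.7 197.4  13. ]
scene dock_stop [208.2 149.3] 0.59 [543.  340.6  13. ]
scene bail_bar [218.5 145.7] 0.55 [531.1 239.1  80. ]
scene small_carton [385.7 240.7] 0.93 [ 724.2 -196.6    0. ]
scene orange_tape [156.5 200.8] 0.77 [333.1 198.4   0. ]
scene orange_tape [240.2 209.4] 0.3 [498.4  62.2   0. ]
terminal [505.7  68.6  -6.2] 0.34164033016687945
terminal_tip [482.5 150.4  17.1] 3.7493529053445127
terminal_tail [525.8 -14.7  11.9] 6.358962807245852
dock [553.3 288.9   5.9] 5.979646646973872
dock_mouth [548.3 192.7  16.8] 2.781221050488619
dock_stop [562.7 367.9  -5.1] 7.802741850481544
bail_bar [544.3 247.9  73.9] 8.523703073306516
small_carton [ 724.4 -190.1   -8.1] 6.1446417554640735
orange_tape [335.9 204.   -4.6] 1.489787915703779
1.0 [227.3 473.3 226.7] [3.1 0.  2.7] 91.79132909836238
[[ -0.   -1.    0.2 343.9]
 [ -1.    0.   -0.   71.5]
 [ -0.   -0.2  -1.  954.1]]
[[   0.9   -0.3    0.4  138.5]
 [  -0.5   -0.5    0.7 -633.2]
 [  -0.    -0.8   -0.6  637.6]]
```

```bash
python3 -c "
import cv2,numpy as np
a=cv2.imread('pics/top0.png');b=cv2.imread('pics/scene0.png');cv2.imwrite('pics/both0.png',cv2.resize(np.vstack([a,b]),(0,0),fx=.78,fy=.78))"
```

```text
(no output)
```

View pics/both0.png

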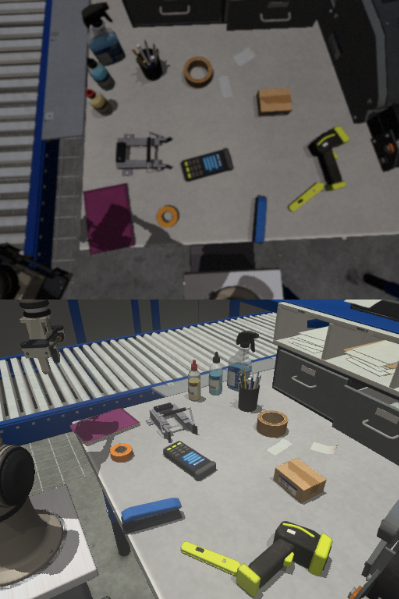

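The top picture (shown at 0.78 scale) has the dock at about (143,153), open to the right, with the terminal at (207,165) turned about 20° from the dock axis. The orange tape is at (167,215) and the carton at (275,101). The terminal must not be squeezed (grip is 30 N), so I'll push it. Next I'll get close wrist views.

```bash
cat >> h.py <<'E'
np.set_printoptions(precision=4,suppress=True)
def plan(P,yaw):
    "offset and turn (scaled) from the present pose to TCP at P pointing down with tool x at yaw"
    s=get_obs(); R0=Ro.from_euler("xyz",s["tcp_rot"]); R1=Ro.from_euler("xyz",[np.pi,0,yaw])
    d=R0.inv().apply(np.array(P)-s["tool_pos"]); w=(R0.inv()*R1).as_rotvec(degrees=True)
    print("off",d/120,"rot",w/360,"mm",np.linalg.norm(d).round(1),"deg",np.linalg.norm(w).round(1))
E
python3 - <<'E'
from h import *
s=get_obs();print(s["tool_pos"],s["tcp_rot"]); c=optics.get_calibration("wrist");T=np.array(c["world_from_camera"])
R=Ro.from_euler("xyz",s["tcp_rot"]); print(c["fx"],R.inv().apply(T[:3,3]-s["tool_pos"]),R.inv().as_matrix()@T[:3,:3])
for yaw in(np.pi/2,-np.pi/2,3.14,0): plan([520,150,330],yaw)
E
```

```text
[227.2895 473.2587 226.7464] [3.1415 0.     2.6938]
309.796423835878 [  85.3544   -0.6647 -156.2691] [[ 0.0003 -0.952  -0.3061]
 [ 1.      0.0006 -0.001 ]
 [ 0.0012 -0.3061  0.952 ]]
off [-3.3652 -1.3719 -0.8605] rot [ 0.     -0.      0.1787] mm 448.1 deg 64.3
off [-3.3652 -1.3719 -0.8605] rot [ 0.      0.     -0.3213] mm 448.1 deg 115.7
off [-3.3652 -1.3719 -0.8605] rot [ 0.     0.    -0.071] mm 448.1 deg 25.6
off [-3.3652 -1.3719 -0.8605] rot [ 0.     -0.      0.4287] mm 448.1 deg 154.3
```

Call:
{"name": "send_rows", "arguments": {
  "offset": [
    [-1,-0.3,-0.2],
    [-1,-0.3,-0.2],
    [-1,-0.3,-0.2],
    [-1,-0.3,-0.2],
    [-1,-0.3,-0.2],
    [-1,-0.3,-0.2],
    [-1,-0.3,-0.2]
  ],
  "delta_rot": [
    [0,0,0.1787],
    [0,0,0.1787],
    [0,0,0.1787],
    [0,0,0.1787],
    [0,0,0.1787],
    [0,0,0.1787],
    [0,0,0.1787]
  ],
  "grip": 0.4
}}

```text
time: 1.88
tool_pos: [319.9, 388.8, 250.7]
tcp_rot: [3.142, -0.0, 1.573]
contact_force: [1.5, 0.1, -0.4]
grip_width: 37.1
finger_force: 0.0
```

```bash
python3 -c "
from h import *
plan([520,190,250],np.pi/2)"
```

```text
off [-1.6598  1.6646  0.0061] rot [ 0.     -0.      0.0003] mm 282.1 deg 0.1
```

Call:
{"name": "send_rows", "arguments": {
  "offset": [
    [-0.33,0.33,0],
    [-0.66,0.66,0],
    [-1,1,0],
    [-1,1,0]
  ],
  "delta_rot": [
    [0,0,0],
    [0,0,0],
    [0,0,0],
    [0,0,0]
  ]
}}

```text
time: 2.38
tool_pos: [442.2, 266.2, 250.5]
tcp_rot: [3.141, 0.001, 1.57]
contact_force: [-0.1, -0.2, 0.4]
grip_width: 36.8
finger_force: 0.0
```

Call:
{"name": "send_rows", "arguments": {
  "offset": [
    [-0.33,0.33,0],
    [-0.66,0.66,0],
    [-0.66,0.66,0],
    [-0.66,0.66,0]
  ],
  "delta_rot": [
    [0,0,0],
    [0,0,0],
    [0,0,0],
    [0,0,0]
  ]
}}

```text
time: 2.88
tool_pos: [518.3, 190.6, 250.5]
tcp_rot: [-3.141, -0.001, 1.573]
contact_force: [-0.2, 0.4, -0.4]
grip_width: 37.1
finger_force: 0.0
```

```bash
cat > look.py <<'E'
from h import *
import sys,json,os
n=sys.argv[1]; pts=sys.argv[2:]
cal=optics.get_calibration("wrist"); a=optics.capture("wrist"); cv2.imwrite(f"pics/w{n}.png",a[:,:,::-1])
zs=dict(terminal_tip=13,terminal_tail=13,dock_mouth=13,dock_stop=13,bail_bar=72)
L=json.load(open("rays.json")) if os.path.exists("rays.json") else {}
print(get_obs()["time"],get_obs()["tool_pos"])
for p in pts:
    r=finder.pinpoint(p,"wrist")
    for q in r[:2]: print(p,np.array(q["uv"]).round(1),round(q["confidence"],2),atz("wrist",q["uv"],zs.get(p,0),cal).round(1))
    if r: o,d=ray("wrist",r[0]["uv"],cal); L.setdefault(p,{})[n]=[o.tolist(),d.tolist()]
json.dump(L,open("rays.json","w"))
for p in pts:
    if len(L.get(p,{}))>1: q,e=tri([(np.array(o),np.array(d)) for o,d in L[p].values()]); print("tri",p,q.round(1),round(e,1))
for p in("terminal","dock"):
    if p in pts:
        for q in finder.silhouettes(p,"wrist")[:1]:
            m=q["region"].astype(np.uint8); c,_=cv2.findContours(m,0,1); c=max(c,key=cv2.contourArea).reshape(-1,2)
            z=26 if p=="terminal" else 36
            w=np.array([atz("wrist",u,z,cal)[:2] for u in c],np.float32); print(p,"sil rect",cv2.minAreaRect(w),q["confidence"])
E
python3 look.py 1 terminal terminal_tip terminal_tail dock dock_mouth dock_stop bail_bar orange_tape
```

```text
2.925 [518.076  190.9163 250.6918]
terminal [244.6 236.1] 0.71 [502.5  64.9   0. ]
terminal_tip [227.4 180. ] 0.78 [480.6 154.2  13. ]
dock_stop [285.4  13.8] 0.96 [551.  351.3  13. ]
bail_bar [290.1 106.5] 0.6 [553.7 253.   72. ]
orange_tape [117.1 137.8] 0.65 [335.6 207.9   0. ]
orange_tape [244.8 234.2] 0.38 [502.8  68.    0. ]
terminal sil rect ((497.4111022949219, 85.19941711425781), (74.10358428955078, 142.3754425048828), 12.667724609375) 0.82
dock sil rect ((552.8324584960938, 272.8868408203125), (138.1812744140625, 177.44210815429688), 2.2495622634887695) 0.65
```

View pics/w1.png

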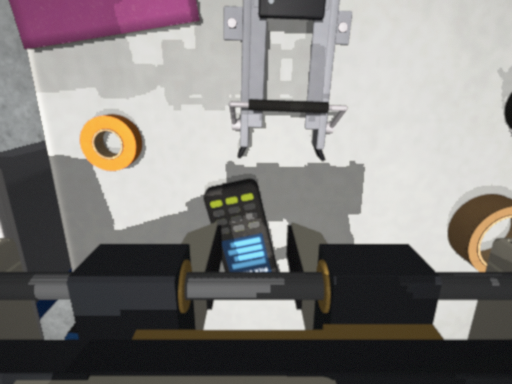

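The wrist view shows the dock upright, its axis near column 287, with cheek tips at (242,155) and (323,157) and the bail bar at (250–328,106). The terminal's keypad end is at (230,185), and the gripper hides its tail. I'll take one view further ahead and one further back.

Call:
{"name": "send_rows", "arguments": {
  "offset": [
    [0.4,0.2,0],
    [0.7,0.2,0],
    [0.7,0.2,0],
    [0.7,0.2,0]
  ],
  "delta_rot": [
    [0,0,0],
    [0,0,0],
    [0,0,0],
    [0,0,0]
  ]
}}

```text
time: 3.92
tool_pos: [543.0, 273.2, 250.6]
tcp_rot: [-3.141, 0.001, 1.571]
contact_force: [0.2, -0.1, -0.4]
grip_width: 36.7
finger_force: 0.0
```

```bash
python3 look.py 2 dock dock_mouth dock_stop bail_bar terminal_tip orange_tape
```

```text
3.975 [543.0797 272.8475 250.7376]
dock_stop [261.4  88.6] 0.61 [549.6 352.6  13. ]
dock_stop [228.  281.9] 0.34 [502.2  78.2  13. ]
bail_bar [266. 180.] 0.9 [554.4 254.7  72. ]
terminal_tip [211.3 236.5] 0.93 [480.5 153.2  13. ]
orange_tape [107.1 199.2] 0.55 [334.8 204.3   0. ]
tri dock_stop [550.5 352.3   9.1] 0.9
tri bail_bar [554.6 252.6  64.9] 0.1
tri terminal_tip [481.1 155.6  17.7] 0.1
tri orange_tape [343.  210.5  16.5] 0.1
dock sil rect ((552.451904296875, 279.23114013671875), (184.95555114746094, 137.9627227783203), 89.48027801513672) 0.83
```

Call:
{"name": "send_rows", "arguments": {
  "offset": [
    [-0.45,-0.1,0],
    [-0.9,-0.2,0],
    [-1,-0.2,0],
    [-1,-0.2,0],
    [-1,-0.2,0]
  ],
  "delta_rot": [
    [0,0,0],
    [0,0,0],
    [0,0,0],
    [0,0,0],
    [0,0,0]
  ]
}}

```text
time: 4.95
tool_pos: [519.5, 154.7, 250.7]
tcp_rot: [3.141, -0.001, 1.572]
contact_force: [-0.6, -0.1, -0.4]
grip_width: 36.7
finger_force: 0.0
```

Call:
{"name": "send_rows", "arguments": {
  "offset": [
    [-0.45,0,0],
    [-0.7,0,0],
    [-0.7,0,0],
    [-0.7,0,0],
    [-0.7,0,0]
  ],
  "delta_rot": [
    [0,0,0],
    [0,0,0],
    [0,0,0],
    [0,0,0],
    [0,0,0]
  ]
}}

```text
time: 5.58
tool_pos: [519.2, 71.1, 250.6]
tcp_rot: [-3.141, -0.0, 1.573]
contact_force: [-0.4, 0.0, 1.1]
grip_width: 36.7
finger_force: 0.0
```

```bash
python3 look.py 3 terminal terminal_tip terminal_tail dock dock_mouth dock_stop bail_bar orange_tape; python3 -c "
import cv2,numpy as np
a=cv2.imread('pics/w2.png');b=cv2.imread('pics/w3.png')
cv2.imwrite('pics/w23.png',np.hstack([cv2.resize(a[:260,150:400],(0,0),fx=1.6,fy=1.6),cv2.resize(b[:300,150:400],(0,0),fx=1.6,fy=1.6)[:416]]))"
```

```text
5.625 [519.1597  70.9097 250.6378]
terminal [242.5 155.8] 0.88 [501.6  64.6   0. ]
terminal_tip [223.6  91.4] 0.61 [479.8 147.4  13. ]
terminal_tail [255.7 214.2] 0.65 [519.6 -14.5  13. ]
orange_tape [100.5  42.5] 0.67 [332.1 203.1   0. ]
tri terminal [502.   64.4  -0.8] 0.4
tri terminal_tip [478.9 148.1   0.3] 2.2
tri dock_stop [550.5 352.3   9.1] 0.9
tri bail_bar [554.6 252.6  64.9] 0.1
tri orange_tape [332.4 204.5  -3.7] 2.9
terminal sil rect ((502.43402099609375, 65.69422912597656), (77.7650146484375, 170.96376037597656), 12.559629440307617) 0.9
dock sil rect ((595.0032958984375, 211.44308471679688), (39.62997055053711, 57.78328323364258), 0.11112380772829056) 0.58
```

View pics/w23.png

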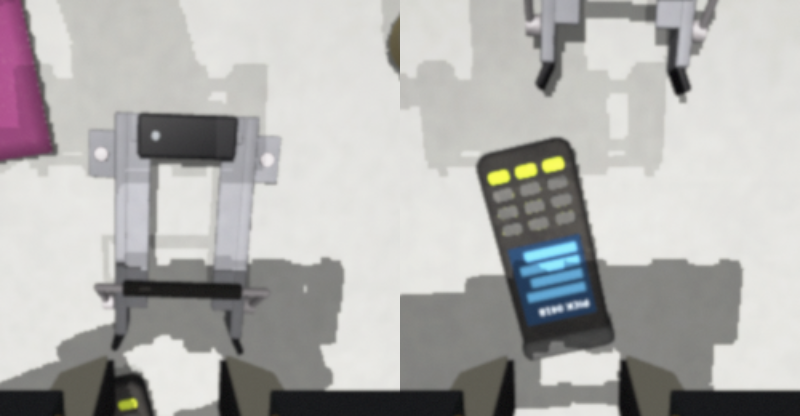

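Left half (second view, 1.6× crop): the dock with its black far end at (187,137) and the bail bar at (125–240,290), leaning back. Right half: the terminal is fully visible, tip at (525,145) and tail at (570,350), rotated about 12.6°. I'll zoom on the dock to measure its axis.

```bash
python3 -c "
import cv2,numpy as np
a=cv2.imread('pics/w2.png')
cv2.imwrite('pics/w2z.png',cv2.resize(a[60:225,195:335],(0,0),fx=3.6,fy=3.6,interpolation=cv2.INTER_CUBIC))"
```

```text
(no output)
```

View pics/w2z.png

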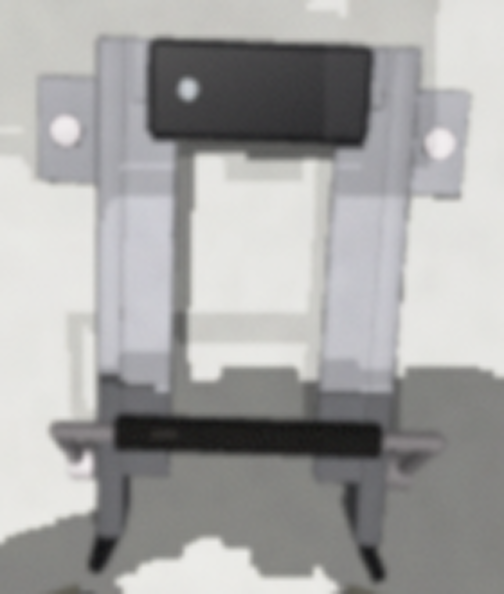

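```bash
python3 - <<'E'
from h import *
c=optics.get_calibration("wrist"); T=np.array(c["world_from_camera"]); s=get_obs()
R=Ro.from_euler("xyz",s["tcp_rot"]).as_matrix(); B=np.eye(4);B[:3,:3]=R;B[:3,3]=s["tool_pos"]; X=np.linalg.inv(B)@T
# tool pose at view 2
B2=np.eye(4);B2[:3,:3]=Ro.from_euler("xyz",[np.pi,0,1.571]).as_matrix();B2[:3,3]=[543.08,272.85,250.7]
c["world_from_camera"]=B2@X
def w(x,y,z): return atz("",(195+x/3.6,60+y/3.6),z,c)[:2]
def pr(n,a,b,z):
    p,q=w(*a,z),w(*b,z); d=q-p; print(n,p,q,"mid",(p+q)/2,"len",np.hypot(*d).round(1),"ang",np.degrees(np.arctan2(d[1],d[0])).round(2))
pr("far corners",(98,38),(421,47),36)
pr("bar",(115,433),(380,440),70)
pr("screws",(65,130),(440,143),4)
pr("L outer",(97,480),(98,38),36); pr("R outer",(383,480),(421,47),36)
pr("L lip",(170,475),(175,145),36); pr("R lip",(317,480),(333,150),36)
pr("mouth",(97,478),(383,482),36); pr("lipends",(170,475),(317,480),36)
pr("cheeks",(95,568),(377,578),30)
pr("elec far",(150,40),(372,48),46)
E
```

```text
far corners [505.1325 372.0373] [606.1346 369.4412] mid [555.6336 370.7393] len 101.0 ang -1.47
bar [510.1896 253.4601] [594.0149 251.2192] mid [552.1022 252.3396] len 83.9 ang -1.53
screws [489.6311 343.3485] [620.1952 339.0645] mid [554.9131 341.2065] len 130.6 ang -1.88
L outer [500.2651 225.7149] [505.1325 372.0373] mid [502.6988 298.8761] len 146.4 ang 88.09
R outer [601.1003 225.812 ] [606.1346 369.4412] mid [603.6174 297.6266] len 143.7 ang 87.99
L lip [526.0298 227.6058] [528.8696 339.7891] mid [527.4497 283.6975] len 112.2 ang 88.55
R lip [577.8367 225.7896] [579.6592 338.2664] mid [578.748 282.028] len 112.5 ang 89.07
mouth [500.2884 226.4621] [601.1359 225.0642] mid [550.7121 225.7631] len 100.9 ang -0.79
lipends [526.0298 227.6058] [577.8367 225.7896] mid [551.9332 226.6977] len 51.8 ang -2.01
cheeks [497.8002 189.2862] [601.686  185.3856] mid [549.7431 187.3359] len 104.0 ang -2.15
elec far [521.8961 371.0582] [589.4783 368.8017] mid [555.6872 369.93  ] len 67.6 ang -1.91
```

The dock sizes check out (101 mm wide, bar 84, lip gap 51). That puts the dock origin at about (553.1, 285.7) with yaw 88.3°, the mouth at y≈201 and the bail at about 2.05 rad. The terminal centre is at (502, 65.5), with its front axis at 102.6°. I'll shove its long side squarely with both open fingers first, to align it with the slot.

Call:
{"name": "send_rows", "arguments": {
  "offset": [
    [-0.15,-0.6,0],
    [-0.15,-0.6,0.3],
    [-0.15,-0.6,0.6],
    [-0.15,-0.6,1],
    [-0.15,-0.6,1],
    [-0.15,-0.6,1],
    [-0.15,-0.6,1],
    [-0.15,-0.6,1]
  ],
  "delta_rot": [
    [0,0,0.215],
    [0,0,0.215],
    [0,0,0.215],
    [0,0,0.215],
    [0,0,0.215],
    [0,0,0.215],
    [0,0,0.215],
    [0,0,0.215]
  ],
  "grip": 1
}}

```text
time: 7.12
tool_pos: [447.3, 51.6, 130.8]
tcp_rot: [-3.142, -0.0, 0.217]
contact_force: [0.1, -0.3, 0.5]
grip_width: 91.9
finger_force: 0.0
```

```bash
python3 - <<'E'
from h import *
plan([446,53,8],np.radians(12.6)); print(get_obs()["grip_width"])
E
```

```text
off [-0.0082 -0.0137  1.0232] rot [-0.     -0.     -0.0005] mm 122.8 deg 0.2
91.94013861434352
```

Call:
{"name": "send_rows", "arguments": {
  "offset": [
    [-0.01,-0.01,0.4],
    [-0.01,-0.01,0.8],
    [-0.01,-0.01,1],
    [-0.01,-0.01,1],
    [-0.01,-0.01,1]
  ],
  "delta_rot": [
    [0,0,0],
    [0,0,0],
    [0,0,0],
    [0,0,0],
    [0,0,0]
  ]
}}

```text
time: 7.75
tool_pos: [446.5, 52.5, 11.6]
tcp_rot: [3.141, -0.002, 0.22]
contact_force: [-0.6, -0.1, 0.2]
grip_width: 91.9
finger_force: 0.0
```

Call:
{"name": "send_rows", "arguments": {
  "offset": [
    [0.03,0,0],
    [0.06,0,0],
    [0.08,0,0],
    [0.1,0,0],
    [0.12,0,0],
    [0.145,0,0],
    [0.17,0,0],
    [0.2,0,0]
  ],
  "delta_rot": [
    [0,0,0],
    [0,0,0],
    [0,0,0],
    [0,0,0.002],
    [0,0,0.004],
    [0,0,0.006],
    [0,0,0.009],
    [0,0,0.012]
  ]
}}

```text
time: 8.75
tool_pos: [469.5, 57.9, 10.6]
tcp_rot: [-3.142, -0.0, 0.143]
contact_force: [-2.0, -0.1, -1.7]
grip_width: 91.7
finger_force: 0.7
```

```bash
python3 - <<'E'
from h import *
plan([499,66.9,11],np.radians(-1.7)); print(get_obs()["tool_pos"])
E
```

```text
off [ 0.254  -0.0393 -0.003 ] rot [-0.     -0.      0.0275] mm 30.8 deg 9.9
[469.5116  57.8799  10.631 ]
```

Call:
{"name": "send_rows", "arguments": {
  "offset": [
    [0.03,-0.004,0],
    [0.06,-0.01,0],
    [0.09,-0.015,0],
    [0.12,-0.02,0],
    [0.15,-0.025,0],
    [0.18,-0.03,0],
    [0.21,-0.035,0],
    [0.23,-0.04,0]
  ],
  "delta_rot": [
    [0,0,0.004],
    [0,0,0.008],
    [0,0,0.012],
    [0,0,0.016],
    [0,0,0.02],
    [0,0,0.024],
    [0,0,0.027],
    [0,0,0.0275]
  ]
}}

```text
time: 9.75
tool_pos: [496.0, 66.5, 10.7]
tcp_rot: [3.142, -0.0, -0.029]
contact_force: [-2.6, -1.3, -0.2]
grip_width: 91.9
finger_force: 1.0
```

```bash
python3 - <<'E'
from h import *
for c in("top",):
    optics.capture(c)
    for p in("terminal","terminal_tip","terminal_tail"):
        for q in finder.pinpoint(p,c)[:1]: print(p,atz(c,q["uv"],0 if p=="terminal" else 13),q["confidence"])
s=get_obs();print(s["tool_pos"],s["tcp_rot"],s["contact_force"])
cal=optics.get_calibration("wrist");a=optics.capture("wrist");cv2.imwrite("pics/w4.png",a[:,:,::-1])
q=finder.silhouettes("terminal","wrist")
if q:
    c,_=cv2.findContours(q[0]["region"].astype(np.uint8),0,1);c=max(c,key=cv2.contourArea).reshape(-1,2)
    print(cv2.minAreaRect(np.array([atz("",u,26,cal)[:2] for u in c],np.float32)),q[0]["confidence"])
E
```

```text
[496.2114  66.5854  10.8687] [-3.1415 -0.0011 -0.028 ] [ 0.3055  0.0944 -0.9063]
((543.4818725585938, 64.1448745727539), (168.25393676757812, 75.82575225830078), 88.41133880615234) 0.58
```

View pics/w4.png

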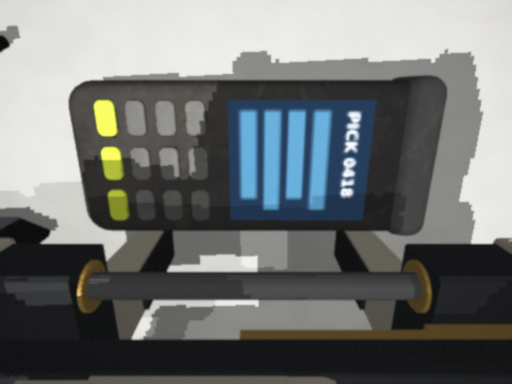

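The wrist picture shows the terminal level, spanning columns 70–445 and rows 80–232, touching both fingers. It is at 88.4° with its centre about 3 mm short of the dock axis. I'll nudge it 3 mm further, then go round to the tail.

Call:
{"name": "send_rows", "arguments": {
  "offset": [
    [0.01,0,0],
    [0.02,0,0],
    [0.027,0,0],
    [0.027,0,0],
    [-0.05,0,0],
    [-0.1,0,0],
    [-0.1,0,-0.3],
    [-0.1,0,-0.6]
  ],
  "delta_rot": [
    [0,0,0],
    [0,0,0],
    [0,0,0],
    [0,0,0],
    [0,0,0],
    [0,0,0],
    [0,0,0],
    [0,0,0]
  ]
}}

```text
time: 11.05
tool_pos: [483.3, 66.9, 83.4]
tcp_rot: [-3.142, 0.001, -0.028]
contact_force: [1.1, 0.0, -0.0]
grip_width: 91.9
finger_force: 0.0
```

Call:
{"name": "send_rows", "arguments": {
  "offset": [
    [0.2,0.4,-0.1],
    [0.4,0.9,-0.1],
    [0.48,0.9,-0.1],
    [0.48,0.9,-0.1],
    [0.48,0.9,-0.1],
    [0.48,0.9,-0.1],
    [0.48,0.9,-0.1],
    [0.48,0.9,-0.1]
  ],
  "delta_rot": [
    [0,0,-0.25],
    [0,0,-0.25],
    [0,0,-0.25],
    [0,0,-0.25],
    [0,0,-0.25],
    [0,0,-0.25],
    [0,0,-0.25],
    [0,0,-0.25]
  ],
  "grip": 0.4
}}

```text
time: 12.05
tool_pos: [538.1, -42.6, 94.7]
tcp_rot: [3.141, -0.0, 1.461]
contact_force: [-0.3, 0.4, 1.3]
grip_width: 36.6
finger_force: 0.0
```

```bash
python3 - <<'E'
from h import *
plan([543.3,-45,10],np.radians(88.3)); s=get_obs();print(s["tool_pos"],s["tcp_rot"])
cal=optics.get_calibration("wrist");a=optics.capture("wrist");cv2.imwrite("pics/w5.png",a[:,:,::-1])
q=finder.silhouettes("terminal","wrist")
c,_=cv2.findContours(q[0]["region"].astype(np.uint8),0,1);c=max(c,key=cv2.contourArea).reshape(-1,2)
print(cv2.minAreaRect(np.array([atz("",u,26,cal)[:2] for u in c],np.float32)),q[0]["confidence"])
for p,z in(("dock_mouth",13),("terminal_tip",13),("terminal_tail",13)):
    for r in finder.pinpoint(p,"wrist")[:1]: print(p,r["uv"],atz("",r["uv"],z,cal),r["confidence"])
E
```

```text
off [-0.0149  0.0445  0.706 ] rot [ 0.0001 -0.     -0.0128] mm 84.9 deg 4.6
[538.1457 -42.6383  94.7229] [ 3.1411 -0.      1.4607]
((545.2229614257812, 36.861900329589844), (115.59778594970703, 76.65394592285156), 87.1207046508789) 0.93
terminal_tip [259.9, 160.6] [543.7097 -16.2289  13.    ] 0.5
terminal_tail [256.7, 163.7] [540.9379 -18.4474  13.    ] 0.94
```

View pics/w5.png

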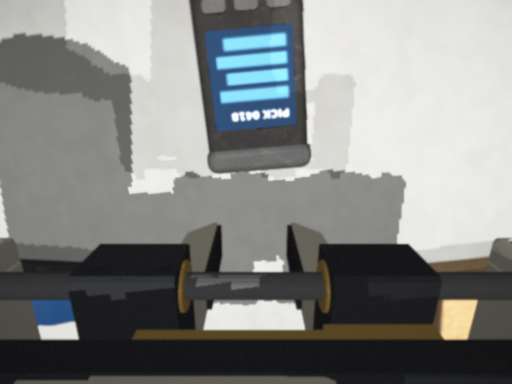

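The tail end is in view at (260,160), and both fingers stand square behind it with clearance. I'll descend and push.

Call:
{"name": "send_rows", "arguments": {
  "offset": [
    [-0.015,0.03,0.3],
    [-0.015,0.03,0.6],
    [-0.015,0.03,0.7],
    [-0.015,0.03,0.7],
    [-0.015,0.03,0.7]
  ],
  "delta_rot": [
    [0,0,-0.0128],
    [0,0,-0.0128],
    [0,0,-0.0128],
    [0,0,-0.0128],
    [0,0,-0.0128]
  ]
}}

```text
time: 12.92
tool_pos: [542.6, -45.0, 12.0]
tcp_rot: [3.139, 0.0, 1.534]
contact_force: [0.1, 0.1, 0.3]
grip_width: 37.0
finger_force: 0.0
```

Call:
{"name": "send_rows", "arguments": {
  "offset": [
    [0.04,0,0],
    [0.08,0,0],
    [0.11,0,0],
    [0.14,0,0],
    [0.18,0,0],
    [0.22,0,0],
    [0.27,0,0],
    [0.32,0,0]
  ],
  "delta_rot": [
    [0,0,0],
    [0,0,0],
    [0,0,0],
    [0,0,0],
    [0,0,0],
    [0,0,0],
    [0,0,0],
    [0,0,0]
  ]
}}

```text
time: 13.92
tool_pos: [543.3, -6.2, 10.9]
tcp_rot: [3.141, 0.0, 1.535]
contact_force: [-0.1, -4.2, 2.2]
grip_width: 36.9
finger_force: 1.7
```

```bash
cat > chk.py <<'E'
from h import *
import sys
s=get_obs();print(s["time"],s["tool_pos"],s["tcp_rot"],s["contact_force"])
cal=optics.get_calibration("wrist");a=optics.capture("wrist");cv2.imwrite(f"pics/{sys.argv[1]}.png",a[:,:,::-1])
q=finder.silhouettes("terminal","wrist")
if q:
    c,_=cv2.findContours(q[0]["region"].astype(np.uint8),0,1);c=max(c,key=cv2.contourArea).reshape(-1,2)
    print("wrist",cv2.minAreaRect(np.array([atz("",u,26,cal)[:2] for u in c],np.float32)),q[0]["confidence"])
for p,z in(("terminal_tip",13),("terminal_tail",13),("dock_mouth",13),("dock_stop",13),("bail_bar",73)):
    for r in finder.pinpoint(p,"wrist")[:1]: print(p,r["uv"],atz("",r["uv"],z,cal),r["confidence"])
ax=np.array([np.cos(np.radians(88.3)),np.sin(np.radians(88.3))]);d=s["tool_pos"][:2]-[553.1,285.7]
print("tcp in dock",d@ax,d@[-ax[1],ax[0]])
E
python3 chk.py w6
```

```text
13.925 [543.2547  -6.2438  10.8724] [3.1411 0.0001 1.5348] [-0.0734 -4.2291  2.2335]
wrist ((545.556396484375, 56.741455078125), (106.23625183105469, 75.7700424194336), 87.9449691772461) 0.9
terminal_tail [256.6, 225.2] [543.0782   4.6614  13.    ] 0.9
tcp in dock -292.1073379385085 1.1800837847921777
```

View pics/w6.png

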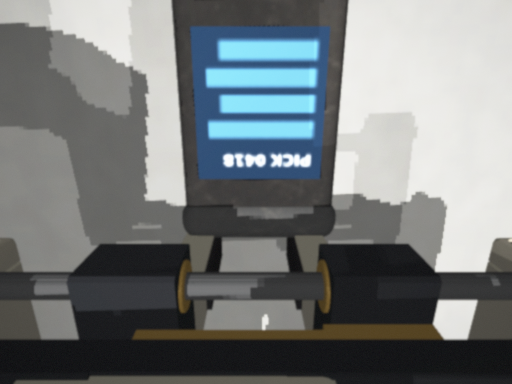

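The tail is flush on both fingers (row 220, columns 185–335) and centred. I'll push it slowly into the slot.

Call:
{"name": "send_rows", "arguments": {
  "offset": [
    [0.035,0,0],
    [0.07,0,0],
    [0.105,0,0],
    [0.14,0,0],
    [0.175,0,0],
    [0.21,0,0],
    [0.245,0,0],
    [0.28,0,0]
  ],
  "delta_rot": [
    [0,0,0],
    [0,0,0],
    [0,0,0],
    [0,0,0],
    [0,0,0],
    [0,0,0],
    [0,0,0],
    [0,0,0]
  ]
}}

```text
time: 15.28
tool_pos: [544.3, 27.4, 10.7]
tcp_rot: [3.142, -0.0, 1.535]
contact_force: [-0.3, -1.8, -1.4]
grip_width: 36.6
finger_force: 0.7
```

Call:
{"name": "send_rows", "arguments": {
  "offset": [
    [0.035,0,0],
    [0.07,0,0],
    [0.105,0,0],
    [0.14,0,0],
    [0.175,0,0],
    [0.21,0,0],
    [0.245,0,0],
    [0.28,0,0]
  ],
  "delta_rot": [
    [0,0,0],
    [0,0,0],
    [0,0,0],
    [0,0,0],
    [0,0,0],
    [0,0,0],
    [0,0,0],
    [0,0,0]
  ]
}}

```text
time: 16.27
tool_pos: [545.5, 60.9, 10.7]
tcp_rot: [3.142, -0.0, 1.535]
contact_force: [0.9, -1.8, -0.8]
grip_width: 36.9
finger_force: 0.7
```

```bash
python3 chk.py w7
```

```text
16.275 [545.4686  60.9482  10.7256] [ 3.1416 -0.0001  1.5349] [ 0.9272 -1.8352 -0.8426]
wrist ((547.9201049804688, 123.62741088867188), (106.6964111328125, 76.26741790771484), 87.94306945800781) 0.74
terminal_tail [257.7, 224.7] [545.892  72.155  13.   ] 0.66
tcp in dock -224.87925720525365 0.9604942184598322
```

Call:
{"name": "send_rows", "arguments": {
  "offset": [
    [0.035,0,0],
    [0.07,0,0],
    [0.105,0,0],
    [0.14,0,0],
    [0.175,0,0],
    [0.21,0,0],
    [0.245,0,0],
    [0.28,0,0]
  ],
  "delta_rot": [
    [0,0,0],
    [0,0,0],
    [0,0,0],
    [0,0,0],
    [0,0,0],
    [0,0,0],
    [0,0,0],
    [0,0,0]
  ]
}}

```text
time: 17.62
tool_pos: [546.7, 94.5, 10.8]
tcp_rot: [3.141, -0.0, 1.535]
contact_force: [-0.0, -3.2, 1.5]
grip_width: 36.4
finger_force: 1.5
```

Call:
{"name": "send_rows", "arguments": {
  "offset": [
    [0.035,0,0],
    [0.07,0,0],
    [0.105,0,0],
    [0.14,0,0],
    [0.175,0,0],
    [0.21,0,0],
    [0.245,0,0],
    [0.28,0,0]
  ],
  "delta_rot": [
    [0,0,0],
    [0,0,0],
    [0,0,0],
    [0,0,0],
    [0,0,0],
    [0,0,0],
    [0,0,0],
    [0,0,0]
  ]
}}

```text
time: 18.62
tool_pos: [547.9, 128.1, 10.7]
tcp_rot: [3.142, -0.0, 1.535]
contact_force: [-0.6, -3.4, 1.9]
grip_width: 36.8
finger_force: 1.7
```

Call:
{"name": "send_rows", "arguments": {
  "offset": [
    [0.025,0,0],
    [0.05,0,0],
    [0.075,0,0],
    [0.1,0,0],
    [0.125,0,0],
    [0.15,0,0],
    [0.17,0,0],
    [0.19,0,0]
  ],
  "delta_rot": [
    [0,0,0],
    [0,0,0],
    [0,0,0],
    [0,0,0],
    [0,0,0],
    [0,0,0],
    [0,0,0],
    [0,0,0]
  ]
}}

```text
time: 19.62
tool_pos: [548.6, 150.8, 10.7]
tcp_rot: [-3.141, -0.0, 1.535]
contact_force: [0.1, -2.9, 2.3]
grip_width: 36.8
finger_force: 1.5
```

```bash
python3 chk.py w8
```

```text
19.625 [548.6438 150.7673  10.6767] [-3.1415 -0.0001  1.5349] [ 0.0533 -2.9436  2.3431]
wrist ((550.708984375, 207.4492645263672), (93.66470336914062, 75.87039184570312), 88.42213439941406) 0.8
terminal_tail [257.7, 225.8] [549.0499 161.3521  13.    ] 0.67
bail_bar [260.9, 9.2] [552.2157 253.7994  73.    ] 0.65
tcp in dock -135.0055114075116 0.45125572074166964
```

Call:
{"name": "send_rows", "arguments": {
  "offset": [
    [0.015,0,0],
    [0.03,0,0],
    [0.045,0,0],
    [0.06,0,0],
    [0.075,0,0],
    [0.09,0,0],
    [0.1,0,0],
    [0.11,0,0]
  ],
  "delta_rot": [
    [0,0,0],
    [0,0,0],
    [0,0,0],
    [0,0,0],
    [0,0,0],
    [0,0,0],
    [0,0,0],
    [0,0,0]
  ]
}}

```text
time: 20.98
tool_pos: [549.2, 163.9, 10.7]
tcp_rot: [-3.142, -0.0, 1.535]
contact_force: [0.3, -0.9, -1.3]
grip_width: 36.6
finger_force: 0.7
```

Call:
{"name": "send_rows", "arguments": {
  "offset": [
    [0.01,0,0],
    [0.02,0,0],
    [0.027,0,0],
    [0.033,0,0]
  ],
  "delta_rot": [
    [0,0,0],
    [0,0,0],
    [0,0,0],
    [0,0,0]
  ]
}}

```text
time: 21.48
tool_pos: [549.3, 167.8, 10.7]
tcp_rot: [3.142, -0.0, 1.535]
contact_force: [-0.4, -0.9, -1.0]
grip_width: 36.8
finger_force: 0.7
```

Call:
{"name": "send_rows", "arguments": {
  "offset": [
    [0.005,0,0],
    [0.01,0,0]
  ],
  "delta_rot": [
    [0,0,0],
    [0,0,0]
  ]
}}

```text
time: 21.72
tool_pos: [549.4, 169.0, 10.7]
tcp_rot: [3.142, -0.0, 1.535]
contact_force: [0.3, -1.3, -1.5]
grip_width: 36.7
finger_force: 0.7
```

Expected home is at y≈170.3, so I'll go on in small steps until the force rises.

Call:
{"name": "send_rows", "arguments": {
  "offset": [
    [0.004,0,0],
    [0.008,0,0]
  ],
  "delta_rot": [
    [0,0,0],
    [0,0,0]
  ]
}}

```text
time: 21.98
tool_pos: [549.4, 169.9, 10.7]
tcp_rot: [3.142, -0.0, 1.535]
contact_force: [0.3, -1.6, -1.1]
grip_width: 36.6
finger_force: 0.7
```

Call:
{"name": "send_rows", "arguments": {
  "offset": [
    [0.004,0,0],
    [0.008,0,0]
  ],
  "delta_rot": [
    [0,0,0],
    [0,0,0]
  ]
}}

```text
time: 22.22
tool_pos: [549.4, 170.9, 10.7]
tcp_rot: [3.142, -0.0, 1.535]
contact_force: [-0.0, -2.4, -0.6]
grip_width: 36.6
finger_force: 0.7
```

Call:
{"name": "send_rows", "arguments": {
  "offset": [
    [0.004,0,0],
    [0.008,0,0]
  ],
  "delta_rot": [
    [0,0,0],
    [0,0,0]
  ]
}}

```text
time: 22.48
tool_pos: [549.5, 171.0, 10.8]
tcp_rot: [-3.142, 0.001, 1.535]
contact_force: [0.0, -8.2, 0.7]
grip_width: 36.7
finger_force: 3.8
```

Call:
{"name": "send_rows", "arguments": {
  "offset": [
    [0.004,0,0],
    [0.008,0,0]
  ],
  "delta_rot": [
    [0,0,0],
    [0,0,0]
  ]
}}

```text
time: 22.72
tool_pos: [549.6, 171.1, 10.7]
tcp_rot: [-3.141, 0.002, 1.535]
contact_force: [-0.0, -12.0, 0.6]
grip_width: 36.7
finger_force: 5.9
```

The force rose to 12 N with the tool stopped at 171.1, so the terminal is home. I'll retreat, rise and close the fingers.

Call:
{"name": "send_rows", "arguments": {
  "offset": [
    [-0.03,0,0],
    [-0.1,0,0],
    [-0.2,0,0],
    [-0.2,0,-0.3],
    [-0.2,0,-0.7],
    [-0.2,0,-1],
    [-0.2,0,-1]
  ],
  "delta_rot": [
    [0,0,0],
    [0,0,0],
    [0,0,0],
    [0,0,0],
    [0,0,0],
    [0,0,0],
    [0,0,0]
  ],
  "grip": 0.4
}}

```text
time: 23.6
tool_pos: [550.4, 148.6, 133.9]
tcp_rot: [3.135, -0.001, 1.535]
contact_force: [0.1, -0.6, 0.1]
grip_width: 36.6
finger_force: 0.0
```

```bash
python3 chk.py w9; python3 -c "
from h import *
plan([553,284,130],np.radians(88.3))"
```

```text
23.6 [550.4479 148.5858 133.9427] [ 3.135  -0.0013  1.5346] [ 0.1357 -0.5901  0.0725]
wrist ((551.3831176757812, 215.27642822265625), (72.2357177734375, 77.88191223144531), 88.93495178222656) 0.95
terminal_tail [253.7, 144.9] [550.0408 180.9617  13.    ] 0.75
dock_mouth [251.7, 51.2] [551.2037 258.9716  13.    ] 0.21
bail_bar [253.7, 51.3] [552.3455 253.0483  73.    ] 0.6
tcp in dock -137.13252805886248 -1.416723263760419
off [ 1.1287  0.0005 -0.0042] rot [-0.0003  0.     -0.001 ] mm 135.4 deg 0.4
```

View pics/w9.png

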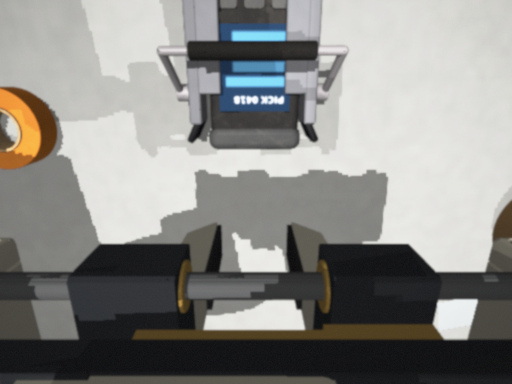

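The terminal sits centred in the slot with its tail at (254,140). The bail bar is still leaning back at (190–318,50). I'll go over the bar with the fingers closed.

Call:
{"name": "send_rows", "arguments": {
  "offset": [
    [0.4,0,0],
    [0.8,0,0],
    [1,0,0],
    [1,0,0],
    [1,0,0]
  ],
  "delta_rot": [
    [0,0,0],
    [0,0,0],
    [0,0,0],
    [0,0,0],
    [0,0,0]
  ],
  "grip": 0
}}

```text
time: 24.58
tool_pos: [552.8, 267.6, 130.3]
tcp_rot: [-3.141, 0.001, 1.535]
contact_force: [-1.0, -0.5, -0.6]
grip_width: 0.7
finger_force: 0.0
```

Call:
{"name": "send_rows", "arguments": {
  "offset": [
    [0.12,0,0],
    [0.15,0,0.2],
    [0.15,0,0.4],
    [0.15,0,0.58],
    [0.15,0,0.62],
    [0.15,0,0.62]
  ],
  "delta_rot": [
    [0,0,0],
    [0,0,0],
    [0,0,0],
    [0,0,0],
    [0,0,0],
    [0,0,0]
  ]
}}

```text
time: 25.32
tool_pos: [553.9, 286.7, 56.7]
tcp_rot: [3.141, -0.0, 1.535]
contact_force: [0.6, 0.3, 0.2]
grip_width: 0.5
finger_force: 0.0
```

Call:
{"name": "send_rows", "arguments": {
  "offset": [
    [-0.08,0,0],
    [-0.13,0,0],
    [-0.18,0,0],
    [-0.23,0,0],
    [-0.28,0,0],
    [-0.33,0,0],
    [-0.38,0,0],
    [-0.43,0,0]
  ],
  "delta_rot": [
    [0,0,0],
    [0,0,0],
    [0,0,0],
    [0,0,0],
    [0,0,0],
    [0,0,0],
    [0,0,0],
    [0,0,0]
  ]
}}

```text
time: 26.32
tool_pos: [551.6, 234.6, 56.2]
tcp_rot: [-3.141, 0.0, 1.535]
contact_force: [0.7, 1.0, -0.2]
grip_width: 0.2
finger_force: 0.6
```

Call:
{"name": "send_rows", "arguments": {
  "offset": [
    [-0.05,0,0],
    [-0.1,0,0],
    [-0.15,0,0],
    [-0.2,0,0],
    [-0.25,0,0.02],
    [-0.3,0,0.05],
    [-0.34,0,0.08],
    [-0.37,0,0.1]
  ],
  "delta_rot": [
    [0,0,0],
    [0,0,0],
    [0,0,0],
    [0,0,0],
    [0,0,0],
    [0,0,0],
    [0,0,0],
    [0,0,0]
  ]
}}

```text
time: 27.32
tool_pos: [550.1, 193.0, 43.3]
tcp_rot: [3.141, -0.004, 1.534]
contact_force: [3.3, 19.1, -10.9]
grip_width: 0.7
finger_force: 9.5
```

```bash
python3 chk.py w10
```

```text
27.325 [550.1397 193.003   43.2724] [ 3.1413 -0.0044  1.5339] [  3.2847  19.11   -10.885 ]
wrist ((552.8912353515625, 249.58575439453125), (134.23316955566406, 76.24736022949219), 87.92741394042969) 0.61
terminal_tip [259.1, 102.2] [553.8037 267.1324  13.    ] 0.16
terminal_tail [258.4, 235.4] [550.6253 181.1842  13.    ] 0.92
tcp in dock -92.7440587576481 0.209053942119235
```

View pics/w10.png

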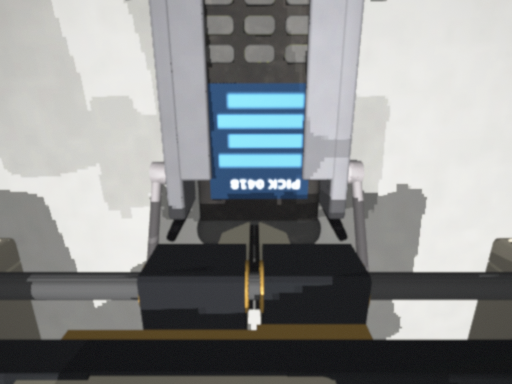

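The bail legs now lean forward (hinges at (157,172) and (357,172)), and the bar is hidden behind the fingers at about 0.6 rad. The terminal's tail hasn't moved (y≈181). I'll go up and over, then press the bar from above.

Call:
{"name": "send_rows", "arguments": {
  "offset": [
    [0.06,0,0],
    [0.06,0,-0.15],
    [0.06,0,-0.35],
    [-0.05,0,-0.37],
    [-0.17,0,-0.37],
    [-0.18,0,-0.37],
    [-0.18,0,-0.37]
  ],
  "delta_rot": [
    [0,0,0],
    [0,0,0],
    [0,0,0],
    [0,0,0],
    [0,0,0],
    [0,0,0],
    [0,0,0]
  ]
}}

```text
time: 28.55
tool_pos: [549.1, 168.7, 88.1]
tcp_rot: [-3.14, 0.0, 1.534]
contact_force: [0.1, -0.3, 0.0]
grip_width: 0.7
finger_force: 0.0
```

Call:
{"name": "send_rows", "arguments": {
  "offset": [
    [0,0,0.08],
    [0,0,0.16],
    [0,0,0.22],
    [-0.01,0,0.27],
    [-0.02,0,0.32],
    [-0.025,0,0.36],
    [-0.025,0,0.4],
    [-0.025,0,0.43]
  ],
  "delta_rot": [
    [0,0,0],
    [0,0,0],
    [0,0,0],
    [0,0,0],
    [0,0,0],
    [0,0,0],
    [0,0,0],
    [0,0,0]
  ]
}}

```text
time: 29.55
tool_pos: [549.3, 166.2, 36.9]
tcp_rot: [3.141, -0.0, 1.535]
contact_force: [0.0, -0.4, 1.5]
grip_width: 0.3
finger_force: 0.4
```

Call:
{"name": "send_rows", "arguments": {
  "offset": [
    [0,0,0.02],
    [0,0,0.04],
    [0,0,0.055],
    [0,0,0.065]
  ],
  "delta_rot": [
    [0,0,0],
    [0,0,0],
    [0,0,0],
    [0,0,0]
  ]
}}

```text
time: 30.05
tool_pos: [549.3, 166.2, 29.3]
tcp_rot: [3.142, -0.0, 1.535]
contact_force: [0.1, 0.2, 0.8]
grip_width: 0.4
finger_force: 0.3
```

Call:
{"name": "send_rows", "arguments": {
  "offset": [
    [0,0,0.008],
    [0,0,0.016],
    [0,0,0.016]
  ],
  "delta_rot": [
    [0,0,0],
    [0,0,0],
    [0,0,0]
  ]
}}

```text
time: 30.42
tool_pos: [549.4, 166.2, 28.0]
tcp_rot: [3.141, -0.0, 1.535]
contact_force: [-1.4, -1.5, 5.1]
grip_width: 0.4
finger_force: 2.4
```

The force rose to 5 N at z=28, which is the bar fully down. I'll lift off, back away and verify.

Call:
{"name": "send_rows", "arguments": {
  "offset": [
    [0,0,-0.1],
    [0,0,-0.4],
    [-0.2,0,-0.8],
    [-0.5,0,-1],
    [-0.5,0,-1],
    [-0.5,0,-1]
  ],
  "delta_rot": [
    [0,0,0],
    [0,0,0],
    [0,0,0],
    [0,0,0],
    [0,0,0],
    [0,0,0]
  ]
}}

```text
time: 31.18
tool_pos: [546.8, 106.5, 147.2]
tcp_rot: [-3.141, -0.0, 1.534]
contact_force: [-0.3, 0.5, -0.3]
grip_width: 0.1
finger_force: 0.0
```

```bash
python3 chk.py w11; python3 -c "
from h import *
c=optics.get_calibration('wrist')
for r in finder.pinpoint('bail_bar','wrist')[:1]: print('bar at z22',atz('',r['uv'],22,c))"
```

```text
31.175 [546.7697 106.5371 147.2324] [-3.1411 -0.0005  1.5344] [-0.2771  0.4794 -0.3435]
wrist ((551.2377319335938, 216.3211669921875), (75.35214233398438, 77.13382720947266), 87.93563079833984) 0.75
terminal_tail [258.8, 94.4] [551.6579 182.0674  13.    ] 0.71
bail_bar [257.1, 111.7] [549.2856 171.7217  73.    ] 0.85
tcp in dock -179.271855198272 1.0124396519877266
bar at z22 [549.5181 167.8001  22.    ]
```

View pics/w11.png

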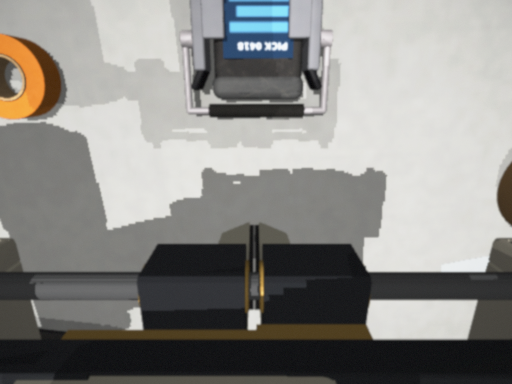

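The bail lies level behind the tail, with its bar at (210–302,111), which is dock x≈-118. The terminal is still home and the arm is clear.

```bash
python3 -c "
from plant import ticket
print(ticket.close_job())"
```

```text
the job is handed in; nothing more can be done
None
```

The terminal was pushed home against the dock's stop (12 N at the wrist there), the bail was then swung fully down behind it, and the job is handed in at about 31 s; the verdict was not shown.

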